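# Clock the filter-head flanges and lock on their bayonet caps

## Task

On all three filter heads, push the round flange round by its studs until its notch faces the painted mark on its base, before any cap goes on. Then fit every cap that is on the counter to the head of its own colour: lugs through the slots, pushed fully in, and twisted clockwise to the stop so that its bar points at the mark. Leave the flanges on their marks and do not disturb the other things on the counter.

Things in the scene. Friction and masses are not known exactly. Their poses are not given: they have to be found in the camera images.
- head_red: fixed filter head, red paint: round dark base plate 144 mm across, 10 mm thick, with a red triangle (the mark) painted on it at the rim, in the -x direction from the centre, 60 to 70 mm out. Origin: centre of its underside, on the counter; z up. In the middle a fixed bayonet socket, 64 mm outside, its top at z = 35 mm; around it turns the flange
- flange_red (a joint): angle (rad, + anticlockwise from above, range +-3.1) of the red head's round steel flange; 0 = notch faces the mark; starts 1.0 to 2.6 off either way. 116 mm across, top at z = 20 mm. Rim notch 12 mm wide, white line inward of it. 3 studs, 12 mm thick, tops at z = 40 mm, 50 mm from the centre, 90, 180, 270 deg from the notch. 3 N at a stud turns it; friction holds it
- socket_red (a point): centre of the red socket's mouth (z = 35 mm). Lip 6 mm thick, round hole 34 mm, two slots facing each other, 14 mm wide (20 at their outer end), reaching 25 mm out, on the line 60 deg anticlockwise (from above) from the head's x axis. Floor at z = 20.5 mm. From the slots the lugs turn only clockwise, 60 deg to a fixed stop; the cap's bar then lies along the head's x axis, in line with the mark
- cap_red: red bayonet cap, 0.16 kg, 44 mm high, may be absent (None). Origin: centre of underside. Stem 29 mm diameter, z 0 to 14; at its foot 2 lugs 10 mm wide, 6 high, 46 tip to tip along x; disc 60 mm across, z 14 to 20; grip bar 46 along x, 12 wide, z 20 to 44. Half-turn symmetric. Starts upright. Fully in (disc on lip) its origin is 21 mm above the counter, unentered on the lip 35
- head_blue: fixed filter head, blue paint: round dark base plate 144 mm across, 10 mm thick, with a blue triangle (the mark) painted on it at the rim, in the -x direction from the centre, 60 to 70 mm out. Origin: centre of its underside, on the counter; z up. In the middle a fixed bayonet socket, 64 mm outside, its top at z = 35 mm; around it turns the flange
- flange_blue (a joint): angle (rad, + anticlockwise from above, range +-3.1) of the blue head's round steel flange; 0 = notch faces the mark; starts 1.0 to 2.6 off either way. 116 mm across, top at z = 20 mm. Rim notch 12 mm wide, white line inward of it. 3 studs, 12 mm thick, tops at z = 40 mm, 50 mm from the centre, 90, 180, 270 deg from the notch. 3 N at a stud turns it; friction holds it
- socket_blue (a point): centre of the blue socket's mouth (z = 35 mm). Lip 6 mm thick, round hole 34 mm, two slots facing each other, 14 mm wide (20 at their outer end), reaching 25 mm out, on the line 60 deg anticlockwise (from above) from the head's x axis. Floor at z = 20.5 mm. From the slots the lugs turn only clockwise, 60 deg to a fixed stop; the cap's bar then lies along the head's x axis, in line with the mark
- cap_blue: blue bayonet cap, 0.16 kg, 44 mm high, may be absent (None). Origin: centre of underside. Stem 29 mm diameter, z 0 to 14; at its foot 2 lugs 10 mm wide, 6 high, 46 tip to tip along x; disc 60 mm across, z 14 to 20; grip bar 46 along x, 12 wide, z 20 to 44. Half-turn symmetric. Starts upright. Fully in (disc on lip) its origin is 21 mm above the counter, unentered on the lip 35
- head_yellow: fixed filter head, yellow paint: round dark base plate 144 mm across, 10 mm thick, with a yellow triangle (the mark) painted on it at the rim, in the -x direction from the centre, 60 to 70 mm out. Origin: centre of its underside, on the counter; z up. In the middle a fixed bayonet socket, 64 mm outside, its top at z = 35 mm; around it turns the flange
- flange_yellow (a joint): angle (rad, + anticlockwise from above, range +-3.1) of the yellow head's round steel flange; 0 = notch faces the mark; starts 1.0 to 2.6 off either way. 116 mm across, top at z = 20 mm. Rim notch 12 mm wide, white line inward of it. 3 studs, 12 mm thick, tops at z = 40 mm, 50 mm from the centre, 90, 180, 270 deg from the notch. 3 N at a stud turns it; friction holds it
- socket_yellow (a point): centre of the yellow socket's mouth (z = 35 mm). Lip 6 mm thick, round hole 34 mm, two slots facing each other, 14 mm wide (20 at their outer end), reaching 25 mm out, on the line 60 deg anticlockwise (from above) from the head's x axis. Floor at z = 20.5 mm. From the slots the lugs turn only clockwise, 60 deg to a fixed stop; the cap's bar then lies along the head's x axis, in line with the mark
- cap_yellow: yellow bayonet cap, 0.16 kg, 44 mm high, may be absent (None). Origin: centre of underside. Stem 29 mm diameter, z 0 to 14; at its foot 2 lugs 10 mm wide, 6 high, 46 tip to tip along x; disc 60 mm across, z 14 to 20; grip bar 46 along x, 12 wide, z 20 to 44. Half-turn symmetric. Starts upright. Fully in (disc on lip) its origin is 21 mm above the counter, unentered on the lip 35
- oil_filter: white oil filter canister, 66 mm across, 89 mm high; bystander, leave alone; origin at the centre of its underside
- tape_roll: roll of masking tape, 98 mm across, 25 mm high; bystander, leave alone; origin at the centre of its underside
- parts_box: yellow parts box 51x75x50 mm; bystander, leave alone; origin at the centre of its underside
- tape_measure: yellow tape measure 34x121x66 mm; bystander, leave alone; origin at the centre of its underside
Not all that is in view belongs to the job. Leave any turquoise look-alike of the head_yellow alone.

How it is judged:
By the outcome, as a careful person would: the job done as asked, in the order asked, and still so for the second after the job is handed in, with the robot touching nothing.
Of cap_red, cap_blue, cap_yellow only 2 to 3 are there at a start; the rules pass over those that are not, and their reading is None.
At some moment in a run one of cap_red, cap_blue, cap_yellow may be knocked a few centimetres aside while the robot is not near it.
Once in a run the grip may slacken for a moment while it holds something.
It also fails if it takes over 192 s, if anything falls off the work surface, if the arm or the gripper's body presses on something with over 40 N, if the wrist force passes 120 N, or if a joint passes its speed limit or range.

## Robot

A 6-joint arm with a two-finger parallel gripper is mounted at the origin on the work surface; the furniture and walls round the work are solid. World frame = base frame: x ahead of the robot, y to its left, z up, the work surface at z = 0. Lengths are in m, angles in rad, forces in N, time in s.
With the tool pointing down it reaches from about 0.35 to 0.775 m from the base axis. Payload 7.3 kg.
Tool frame: the origin (TCP) lies on the mounting face of the last link; the fingertips stand 178 mm ahead of it and the grasp point (between the pads) lies 159 mm ahead of it (robot.grip_depth is the distance from the TCP to the grasp point, in m); z points along the fingers, y is the line along which they close (so a half turn about z gives the same grasp; the last joint's range is limited). The gripper opens to 92 mm and grips with 3 to 60 N. Pads are 19 mm wide; open, the fingers measure 130 mm over their backs; the gripper's body (75 mm by 190 mm) begins 47 mm behind the grasp point.
Start: joints at [1.145, 0.342, 1.524, -0, 1.275, -0.146], TCP at [0.145, 0.505, 0.405] pointing down, gripper open.
Joint ranges: [-2.53, 2.53], [-0.77, 2.02], [0.04, 2.7], [-1, 4.14], [0.28, 2.66], [-3.11, 3.11]. Speed limits (rad/s): [2.57, 2.57, 3.14, 3.14, 3.14, 3.14].

## Interface

Orientations are given as [roll, pitch, yaw] about the fixed x, y, z axes, in that order (R = Rz(yaw) Ry(pitch) Rx(roll)).
In Python, from cell import observe, cams, robot, models gives the robot as it stands.
- The arm moves only by the shell command python3 -m jog 'ROWS' [FORCE]. ROWS is JSON, a list of rows, each a list of 3 entries, a list of its own where there are three numbers: the shift along the tool's x, y, z each as a share of 0.4 m, from -1 to 1, then the turn about the tool's z as a share of pi rad, from -1 to 1, then the closure, from 0 (fully open) to 1 (shut). In form: [[[x, y, z], turn, jaw], ...]. A call has 1 to 12 rows; each row is the pose to reach, as a shift and turn from the pose commanded when the call began, along the tool's axes at that moment, turning the shorter way round; what a row does not reach only later rows make up. A row lasts 1/8 s, in which the tool goes at most 62.5 mm and 10.7 degrees, less where a joint would pass 70% of its speed; a pose out of reach is approached as far as the arm can. A call with a number of a shift or a turn outside -1 to 1 is refused whole. A call with a gripper value outside its range is refused whole. The fingers move at their own pace and stop on an object; FORCE is the grip in N (left out, the last holds). Time passes only in rows, so rows that repeat a pose let the fingers close. It gives the time, the measured TCP pose, the force, the opening and the grip force at its end, in the units of the state.
- observe(): the state, without advancing time (a new reading comes with each control period).
- cams.read_camera(name): name is "scene" or "top"; returns the picture (384x512x3 uint8, red, green, blue); there is no depth.
- cams.camera_model(name): a dict with "camera_matrix" (3x3 intrinsics, pixels), "pose" (4x4, takes a point from camera to world coordinates). Camera axes: x right, y down, z forward; pixel columns grow to the right and rows downward; lengths in m; the calibration is good to about 2 mm. A picture is of the moment at which its call begins. camera_model takes no time and is no camera call.
- robot.hand_in(): hands the job in; it is judged then, once.
Trained networks look in the newest picture that a camera, given by its name, has taken for a name from the list of things; names that differ only in an ending like _2 or _b are one class to them, and where a whole thing is asked for, a point or a joint stands for the part that bears it (a point fixed in the world has none). Each returns a list of dicts, best first, with "confidence" (0 to 1); they miss things now and then, are a little off and sometimes report something else, mostly with a low value. They report only what shows in the picture. A call takes as long as a camera call. They do not tell look-alikes from the thing itself.
- models.find_in(target, camera): "position" ([x, y, z] in m, in world coordinates, good to about 4 mm: the middle of the surface that is visible of it).
- models.pinpoint(target, camera): "position" ([x, y, z] in m, in world coordinates, good to about 4 mm: a listed point, or the origin of a listed thing).
The state is a dict: "time": time; "qpos": joint angles; "qvel": joint speeds; "joint_efforts": joint torques, N m; "tool_pos": TCP position; "tool_rot": TCP orientation; "contact_force": force on the tool from outside, world axes, zero at the start; "torque": the same for the moment, N m; "opening": finger opening in m; "grip_force": force on a finger pad.
Only numpy, scipy, OpenCV 4.12 (cv2) and the standard library are available. Lean on these libraries where they do the work, as an engineer would, in place of code of your own. Each camera call takes 0.05 s, during which the arm holds its last target. There are 200 camera calls.

## Working session

There is one attempt and no reset: what is moved stays moved. The work goes in short steps, Python scripts to look and compute and a shell command to move; the robot and the scene stay as the last step left them, time stands still between calls to the robot, and variables do not carry over. Pictures are saved under pics/ and viewed, at most 14 in all, crops included, and the job is handed in when it is done.

```bash
ls; mkdir -p pics; python3 - <<'E'
from cell import observe,cams,robot,models
import cv2,numpy as np
for n in("top","scene"):
    im=cams.read_camera(n); cv2.imwrite(f"pics/{n}0.png",cv2.resize(im[:,:,::-1],(800,600),interpolation=cv2.INTER_CUBIC))
    m=cams.camera_model(n); print(n,np.round(m["camera_matrix"],1).tolist(),np.round(m["pose"],3).tolist())
    for c in("red","blue","yellow"):
        for t in("head_","cap_","socket_"):
            print(t+c,[(np.round(d["position"],3).tolist(),round(d["confidence"],2)) for d in models.pinpoint(t+c,n)[:3]])
print(observe()["tool_rot"],observe()["time"])
E
```

```text
pics
top [[431.8, 0.0, 259.5], [0.0, 431.8, 191.7], [0.0, 0.0, 1.0]] [[0.351, -0.725, 0.593, -0.418], [-0.937, -0.277, 0.215, -0.275], [0.009, -0.63, -0.776, 1.221], [0.0, 0.0, 0.0, 1.0]]
head_red []
cap_red []
socket_red []
head_blue []
cap_blue []
socket_blue []
head_yellow []
cap_yellow []
socket_yellow []
scene [[389.1, 0.0, 257.6], [0.0, 389.1, 191.2], [0.0, 0.0, 1.0]] [[0.838, -0.426, 0.342, -0.002], [-0.546, -0.663, 0.512, -0.583], [0.008, -0.616, -0.788, 1.048], [0.0, 0.0, 0.0, 1.0]]
head_red [([0.606, 0.234, -0.001], 0.87), ([0.593, 0.041, 0.035], 0.51)]
cap_red [([0.44, 0.072, 0.002], 0.48)]
socket_red [([0.606, 0.234, 0.038], 0.87)]
head_blue [([0.593, 0.036, 0.001], 0.84)]
cap_blue []
socket_blue [([0.592, 0.041, 0.034], 0.63), ([0.59, -0.183, 0.032], 0.15)]
head_yellow [([0.587, -0.186, 0.004], 0.75), ([0.608, 0.232, 0.0], 0.58), ([0.214, -0.294, -0.001], 0.57)]
cap_yellow [([0.45, -0.153, 0.003], 0.66)]
socket_yellow [([0.217, -0.292, 0.035], 0.88), ([0.588, -0.181, 0.031], 0.67)]
[3.14149369e+00 5.76382983e-05 2.86178367e+00] 1.0
```

View pics/top0.png

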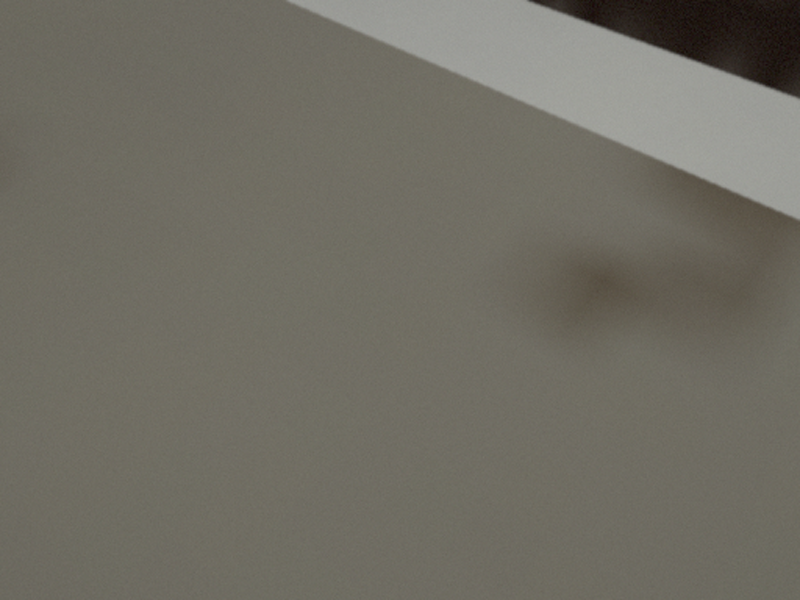

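View pics/scene0.png

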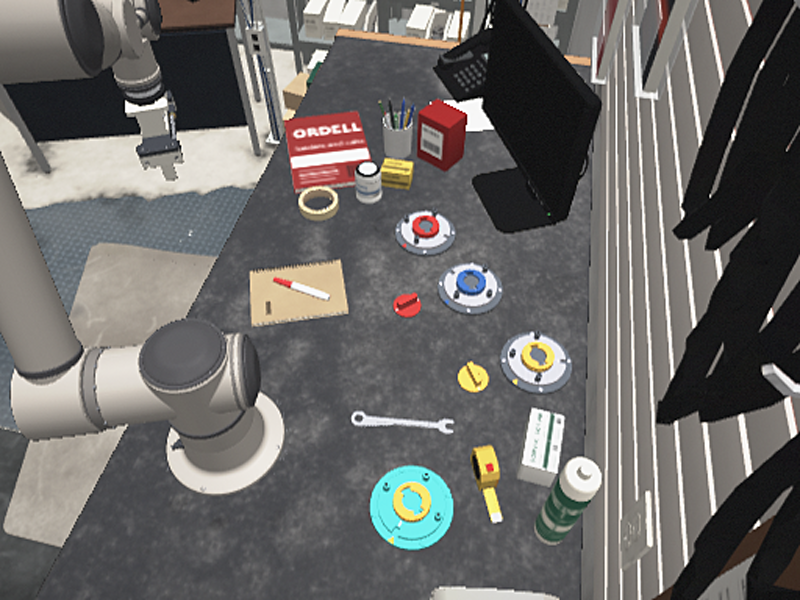

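The scene view shows all three heads (about (425,230), (470,287) and (537,360) in the 800x600 picture), a red cap at (407,304) and a yellow cap at (473,377). There is no blue cap, and the turquoise look-alike is at (411,505). The top view is blocked. Next I'll rectify close-ups.

```bash
cat > h.py <<'E'
from cell import observe,cams,robot,models
import cv2,numpy as np
def proj(P,n="scene"):
    m=cams.camera_model(n);T=np.linalg.inv(m["pose"]);P=np.atleast_2d(P)
    q=(P@T[:3,:3].T+T[:3,3])@m["camera_matrix"].T
    return q[:,:2]/q[:,2:]
def unproj(uv,z,n="scene"):
    m=cams.camera_model(n);T=np.array(m["pose"]);uv=np.atleast_2d(uv)
    d=np.c_[uv,np.ones(len(uv))]@np.linalg.inv(m["camera_matrix"]).T@T[:3,:3].T
    s=(z-T[2,3])/d[:,2];return T[:3,3]+d*s[:,None]
def rect(im,c,z,half,px,n="scene"):
    # up = +x, left = +y
    w=np.array([[c[0]+half,c[1]+half,z],[c[0]+half,c[1]-half,z],[c[0]-half,c[1]-half,z],[c[0]-half,c[1]+half,z]])
    H=cv2.getPerspectiveTransform(proj(w,n).astype(np.float32),np.float32([[0,0],[px,0],[px,px],[0,px]]))
    return cv2.warpPerspective(im,H,(px,px),flags=cv2.INTER_CUBIC)
E
python3 - <<'E'
from h import *
fr=np.mean([cams.read_camera("scene").astype(float) for _ in range(8)],0)
im=fr.astype(np.uint8); np.save("f0.npy",fr)
t=[]
for c in((.606,.234),(.593,.038),(.588,-.184)): t.append(rect(im,c,.01,.085,266))
b=[rect(im,(.44,.072),.02,.06,266),rect(im,(.45,-.153),.02,.06,266),rect(im,(.588,-.184),.035,.05,266)]
I=np.vstack([np.hstack(t),np.hstack(b)])
cv2.imwrite("pics/rect.png",I[:,:,::-1])
E
```

```text
(no output)
```

View pics/rect.png

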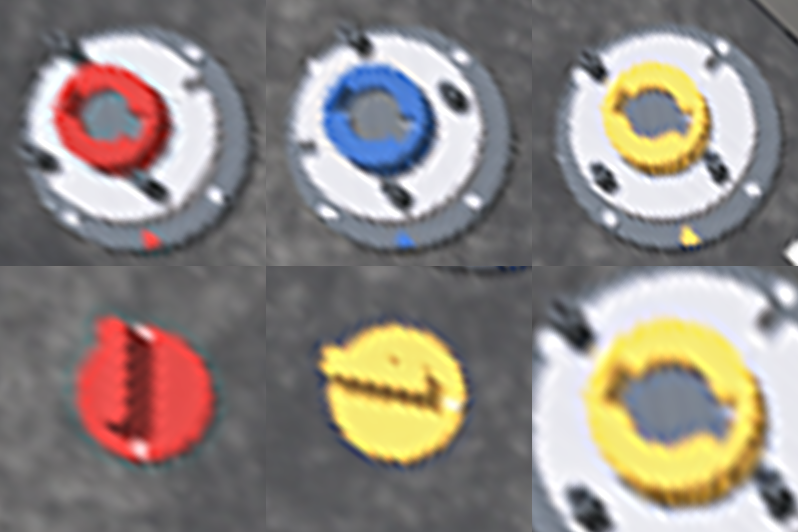

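The rectified tiles (up = +x, left = +y) show the following:
- **Red:** mark at (150,238), notch at about (192,83).
- **Blue:** mark at (404,240), notch at about (305,147).
- **Yellow:** mark at (689,236), notch at about (713,60).
- **Studs:** three per flange, and all are visible.

Next come subpixel fits.

```bash
cat > fit.py <<'E'
from h import *
from scipy.optimize import minimize
S=6
def fill(polys,box):
    x0,y0,w,h=box;M=np.zeros((h*S,w*S),np.uint8)
    for P,v in polys:
        uv=proj(P); 
        q=((uv-[x0,y0]+.5)*S-.5)
        if v: q=cv2.convexHull(q.astype(np.float32))[:,0]
        cv2.fillPoly(M,[np.round(q*16).astype(np.int32)],int(v),shift=4)
    return cv2.resize(M.astype(np.float32),(w,h),interpolation=cv2.INTER_AREA)
a=np.linspace(0,2*np.pi,72,endpoint=False);U=np.c_[np.cos(a),np.sin(a)]
def circ(x,y,r,z): return np.c_[U*r+[x,y],np.full(72,z)]
def cap(p,z0=0):
    x,y,t=p;d=np.vstack([circ(x,y,.03,z0+.014),circ(x,y,.03,z0+.02)])
    R=np.array([[np.cos(t),-np.sin(t)],[np.sin(t),np.cos(t)]])
    b=np.array([[i*.023,j*.006] for i in(-1,1) for j in(-1,1)])@R.T+[x,y]
    b=np.vstack([np.c_[b,np.full(4,z0+.02)],np.c_[b,np.full(4,z0+.044)]])
    return [(d,1),(b,1)]
def bx(c,r=.11):
    uv=proj([c[0],c[1],.02])[0];return int(uv[0])-26,int(uv[1])-24,52,48
def sat(im,col):
    r,g,b=[im[...,i] for i in range(3)]
    s={"red":(r-np.maximum(g,b))/(r+20),"blue":(b-r)/(b+20),"yellow":(np.minimum(r,g)-b)/(r+20)}[col]
    return np.clip(s/.45,0,1)
def best(f,starts,step):
    rs=[minimize(f,s,method="Nelder-Mead",options=dict(initial_simplex=np.vstack([s]+[np.array(s)+np.eye(len(s))[i]*step[i] for i in range(len(s))]),xatol=1e-5,fatol=1e-4)) for s in starts]
    return min(rs,key=lambda r:r.fun)
def fitcap(im,c,col,z0=0):
    b=bx(c);m=sat(im,col)[b[1]:b[1]+b[3],b[0]:b[0]+b[2]];m=(m>.5).astype(np.uint8)
    m=cv2.morphologyEx(m,cv2.MORPH_CLOSE,np.ones((3,3),np.uint8)).astype(float)
    n,l,st,ce=cv2.connectedComponentsWithStats((m>0).astype(np.uint8));k=1+np.argmax(st[1:,4]);m=(l==k).astype(float)
    f=lambda p:((fill(cap(p,z0),b)-m)**2).sum()
    r=best(f,[[c[0],c[1],t] for t in np.arange(0,3.1,.4)],[.006,.006,.2]);return r.x,r.fun
def fitring(im,c,col):
    b=bx(c);m=sat(im,col)[b[1]:b[1]+b[3],b[0]:b[0]+b[2]].copy()
    mm=(m>.5).astype(np.uint8);n,l,st,ce=cv2.connectedComponentsWithStats(mm);k=1+np.argmax(st[1:,4]);m=(l==k).astype(float)
    m=cv2.fillPoly(m.astype(np.uint8),[cv2.convexHull(np.argwhere(m>0)[:,::-1].astype(np.int32))],1).astype(float)
    f=lambda p:((fill([(np.vstack([circ(*p,.032,.020),circ(*p,.032,.035)]),1)],b)-m)**2).sum()
    r=best(f,[c[:2]],[.004,.004]);return r.x,r.fun
def white(im,c):
    b=bx(c);q=im[b[1]:b[1]+b[3],b[0]:b[0]+b[2]].min(2);m=(q>150).astype(np.uint8)
    n,l,st,ce=cv2.connectedComponentsWithStats(m);k=1+np.argmax(st[1:,4]);m=(l==k)
    m=cv2.fillPoly(m.astype(np.uint8),[cv2.convexHull(np.argwhere(m>0)[:,::-1].astype(np.int32))],1).astype(float)
    f=lambda p:((fill([(circ(*p,.058,.020),1)],b)-m)**2).sum()
    r=best(f,[c[:2]],[.004,.004]);return r.x,r.fun
def blobs(R,half,px,c,amin,amax):
    n,l,st,ce=cv2.connectedComponentsWithStats(R.astype(np.uint8));s=2*half/px
    return [(c[0]+half-(ce[i][1]+.5)*s,c[1]+half-(ce[i][0]+.5)*s) for i in range(1,n) if amin<st[i,4]*s*s*1e6<amax]
def head(im,c,col):
    print(col); o=[]
    for f in(lambda:fitring(im,c,col),lambda:white(im,c)):
        x,e=f();print("  ",np.round(x,4),round(e,1));o.append(x)
    px=400;h=.085;R=rect(np.clip(im,0,255).astype(np.float32),c,.01,h,px)
    yy,xx=np.mgrid[:px,:px];s=2*h/px;X=c[0]+h-(yy+.5)*s;Y=c[1]+h-(xx+.5)*s
    ctr=o[1];rr=np.hypot(X-ctr[0],Y-ctr[1])
    mk=sat(R,col)*(rr>.056)*(rr<.078);mk[mk<.3]=0;m=np.array([(X*mk).sum(),(Y*mk).sum()])/mk.sum()
    d=m-ctr;print("   mark",np.round(m,4),"r",round(np.hypot(*d),4),"ang",round(np.degrees(np.arctan2(*d[::-1])),1))
    T=rect(np.clip(im,0,255).astype(np.float32),c,.04,h,px)
    dk=(T.max(2)<95)&(rr<.062)&(rr>.038)
    for q in blobs(dk,h,px,c,25,500):
        d=np.array(q)-ctr;print("   stud",np.round(q,4),"r",round(np.hypot(*d),4),"ang",round(np.degrees(np.arctan2(*d[::-1])),1))
    bo=(R.min(2)>165)&(rr>.0605)&(rr<.08)
    for q in blobs(bo,h,px,c,4,120):
        d=np.array(q)-ctr;print("   bolt",np.round(q,4),"r",round(np.hypot(*d),4),"ang",round(np.degrees(np.arctan2(*d[::-1])),1))
E
python3 - <<'E'
from fit import *
im=np.load("f0.npy")
for c,col in(((.606,.234),"red"),((.593,.038),"blue"),((.588,-.184),"yellow")): head(im,c,col)
for c,col in(((.44,.072),"red"),((.45,-.153),"yellow")): print("cap",col,fitcap(im,c,col))
E
```

```text
red
   [0.6046 0.2344] 7.7
   [0.6031 0.2318] 29.2
   mark [0.5767 0.2417] r 0.0282 ang 159.4
   stud [0.6526 0.2607] r 0.0573 ang 30.3
   stud [0.5703 0.265 ] r 0.0467 ang 134.6
   stud [0.5547 0.1994] r 0.0582 ang -146.3
   bolt [0.6577 0.1957] r 0.0654 ang -33.4
   bolt [0.5728 0.2855] r 0.0617 ang 119.4
   bolt [0.5654 0.1805] r 0.0637 ang -126.4
   bolt [0.5515 0.2735] r 0.0664 ang 141.1
blue
   [0.5914 0.0403] 5.5
   [0.591  0.0391] 53.8
   mark [0.5477 0.0415] r 0.0434 ang 176.8
   stud [0.6462 0.0432] r 0.0554 ang 4.3
   stud [0.632  0.0441] r 0.0413 ang 7.0
   stud [0.6259 0.0745] r 0.0497 ang 45.4
   stud [ 0.5972 -0.0146] r 0.0541 ang -83.4
   stud [0.5653 0.0068] r 0.0412 ang -128.5
   stud [0.554  0.0204] r 0.0414 ang -153.1
   stud [0.538  0.0214] r 0.0558 ang -161.5
   bolt [ 0.6418 -0.0016] r 0.0651 ang -38.6
   bolt [0.57   0.0969] r 0.0614 ang 109.9
   bolt [ 0.5491 -0.0099] r 0.0645 ang -130.5
   bolt [0.5424 0.0837] r 0.066 ang 137.4
yellow
   [ 0.587  -0.1851] 11.5
   [ 0.5866 -0.1851] 38.0
   mark [ 0.5215 -0.1995] r 0.0667 ang -167.6
   stud [ 0.6437 -0.202 ] r
[... 951 characters left out ...]
^^^^^^^^^^^^^^^^^^^^^^^^^^^^^^^^^^^^^^^^^^^^^^^^^^^^^^^^^^^^^^^^^^^^^^^^^^^^^^^^^^^^^^^^^^^^^^^^^^^^^^^^^^^^^^^^^^^^^^^^^^^^^^^^^^^^^^^^^^^^^^^^^^^^^^
    res = _minimize_neldermead(fun, x0, args, callback, bounds=bounds,
                               **options)
    fsim[j] = func(sim[j])
              ~~~~^^^^^^^^
    fx = function(np.copy(x), *(wrapper_args + args))
  File "fit.py", line 33, in <lambda>
    f=lambda p:((fill(cap(p,z0),b)-m)**2).sum()
                 ~~~~^^^^^^^^^^^^^
  File "fit.py", line 7, in fill
    uv=proj(P);
  File "h.py", line 4, in proj
    m=cams.camera_model(n);T=np.linalg.inv(m["pose"]);P=np.atleast_2d(P)
ValueError: time passes only in moves, steps and waits
```

```bash
sed -i 's/^def proj/_cm={}\ndef CM(n):\n    if n not in _cm:_cm[n]=cams.camera_model(n)\n    return _cm[n]\ndef proj/; s/m=cams.camera_model(n)/m=CM(n)/' h.py
cat >> fit.py <<'E'
HC={"red":(.6046,.2345),"blue":(.5918,.0407),"yellow":(.5878,-.185)}
def headang(im,col):
    c=HC[col];px=400;h=.085;I=np.clip(im,0,255).astype(np.float32)
    yy,xx=np.mgrid[:px,:px];s=2*h/px;X=h-(yy+.5)*s;Y=h-(xx+.5)*s;rr=np.hypot(X,Y)
    mk=sat(rect(I,c,.01,h,px),col)*(rr>.058)*(rr<.074)*(X<-.03);mk[mk<.35]=0;m=np.array([(X*mk).sum(),(Y*mk).sum()])/mk.sum()
    yaw=np.degrees(np.arctan2(-m[1],-m[0]))
    g=cv2.GaussianBlur(rect(I,c,.038,h,px).max(2),(0,0),5);g2=cv2.GaussianBlur(rect(I,c,.02,h,px).max(2),(0,0),3)
    def at(G,r,d):
        q=np.radians(d);return cv2.remap(G,np.float32([[(h-r*np.sin(q))/s-.5]]),np.float32([[(h-r*np.cos(q))/s-.5]]),cv2.INTER_LINEAR)[0,0]
    ds=np.arange(-180,180,1.);sc=[sum(at(g,.05,d+k) for k in(90,180,270))+1.0*at(g2,.057,d)*0 - at(g,.05,d) for d in ds]
    i=np.argsort(sc)[:1];d=ds[i[0]]
    nt=[at(g2,.055,d+k) for k in range(-16,17,2)]
    nn=d-16+2*np.argmin(nt)
    off=(d-(180+yaw)+180)%360-180
    print(col,"yaw",round(yaw,1),"mark r",round(np.hypot(*m),4),"notch dir",d,"(rim dark",nn,") flange",round(off,1),"deg; score",round(sc[i[0]]))
E
python3 - <<'E'
from fit import *
im=np.load("f0.npy")
for col in HC: headang(im,col)
for c,col in(((.443,.069),"red"),((.45,-.153),"yellow")): print("cap",col,fitcap(im,c,col))
E
```

```text
red yaw 9.9 mark r 0.0682 notch dir -60.0 (rim dark -62.0 ) flange 110.1 deg; score 66
blue yaw 4.8 mark r 0.0677 notch dir -175.0 (rim dark -167.0 ) flange 0.2 deg; score 111
yellow yaw 12.3 mark r 0.0679 notch dir -40.0 (rim dark -40.0 ) flange 127.7 deg; score 75
cap red (array([ 0.44313415,  0.06887677, -0.07275367]), np.float64(7.118055560212176))
cap yellow (array([ 0.4538154 , -0.1511951 ,  1.37514519]), np.float64(7.10185205598398))
```

```bash
cat >> fit.py <<'E'
def score(im,col,ds):
    c=HC[col];I=np.clip(im,0,255).max(2).astype(np.float32);G=cv2.GaussianBlur(I,(0,0),.6)
    def s(P): uv=proj(P).astype(np.float32);return cv2.remap(G,uv[:,:1],uv[:,1:],cv2.INTER_LINEAR).mean()
    out=[]
    for d in ds:
        t=0
        for k in(90,180,270):
            q=np.radians(d+k);x,y=c[0]+.05*np.cos(q),c[1]+.05*np.sin(q)
            t+=s(np.vstack([circ(x,y,r,z) for r in(.002,.005) for z in(.026,.032,.039)]))-s(np.vstack([circ(x,y,.012,z) for z in(.022,.03)]))*.5
        q=np.radians(d);t+=s(np.array([[c[0]+r*np.cos(q),c[1]+r*np.sin(q),.02] for r in(.053,.055)]))*.3
        out.append(t)
    return np.array(out)
def flange(im,col,yaw,near=None,w=180):
    ds=np.arange(-180,180,1.) if near is None else near+np.arange(-w,w+.1,.5)
    s=score(im,col,ds);i=np.argmin(s);return ds[i],round(((ds[i]-180-yaw+180)%360)-180,1),round(s[i],1)
YAW={"red":9.3,"blue":4.6,"yellow":12.}
E
python3 - <<'E'
from fit import *
im=np.load("f0.npy")
for col in HC: print(col,flange(im,col,YAW[col]))
f=512/800
for n,u,v,z in(("monbase L",473,180,0),("monbase near",512,231,0),("mon right base",570,212,0),("mon screen low R",570,222,.1),("mon screen low L",485,98,.1),("wall",592,420,0),("wall far",590,230,0),("redbox near",442,165,0),("redbox L",420,152,0),("oil",370,200,0),("tape",318,215,0),("parts",397,187,0),("bottle",550,540,0),("whitebox TL",530,410,.05),("whitebox bl",520,475,0),("tm",485,470,.06)):
    print(n,np.round(unproj([u*f,v*f],z)[0],3))
E
```

```text
red (np.float64(-59.0), np.float64(111.7), np.float32(85.6))
blue (np.float64(104.0), np.float64(-80.6), np.float32(80.2))
yellow (np.float64(-39.0), np.float64(129.0), np.float32(70.0))
monbase L [0.819 0.326 0.   ]
monbase near [0.787 0.129 0.   ]
mon right base [0.949 0.102 0.   ]
mon screen low R [0.837 0.013 0.1  ]
mon screen low L [0.967 0.484 0.1  ]
wall [ 0.596 -0.341  0.   ]
wall far [0.947 0.03  0.   ]
redbox near [0.786 0.417 0.   ]
redbox L [0.767 0.493 0.   ]
oil [0.556 0.405 0.   ]
tape [0.421 0.428 0.   ]
parts [0.639 0.409 0.   ]
bottle [ 0.381 -0.465  0.   ]
whitebox TL [ 0.486 -0.277  0.05 ]
whitebox bl [ 0.411 -0.35   0.   ]
tm [ 0.343 -0.325  0.06 ]
```

```bash
cat > go.py <<'E'
import numpy as np,json
from scipy.spatial.transform import Rotation as Ro
from cell import observe
def rows(wps,jaw,base=None):
    """wps: list of (x,y,z_tip,yawdeg); tip z = TCP z - .178"""
    o=observe();p=np.array(o["tool_pos"]);R=Ro.from_euler("xyz",o["tool_rot"]).as_matrix() if base is None else None
    y0=np.degrees(np.arctan2(R[1,0],R[0,0]));out=[]
    R=Ro.from_euler("xyz",[180,0,y0],degrees=True).as_matrix()
    for x,y,z,w in wps:
        s=R.T@(np.array([x,y,z+.178])-p)/.4;t=-((w-y0+180)%360-180)/180
        out.append([[round(v,3) for v in s],round(t,3),jaw])
    print("t",round(o["time"],2),"tcp",np.round(p,4),"yaw",round(y0,2),"F",np.round(o["contact_force"],1),"open",round(o["opening"],4),"grip",round(o["grip_force"],1))
    print(json.dumps(out).replace(" ",""))
def arc(c,r,a0,a1,z,n,yoff=0):
    return [(c[0]+r*np.cos(q),c[1]+r*np.sin(q),z,np.degrees(q)+yoff) for q in np.radians(np.linspace(a0,a1,n+1)[1:])]
HC={"red":(.6046,.2345),"blue":(.5918,.0407),"yellow":(.5878,-.185)}
E
python3 - <<'E'
from go import *
a=arc(HC["red"],.05,0,211,.08,1)[0]; print(a)
rows([((a[0]+.145)/2,(a[1]+.505)/2,.15,190),(a[0],a[1],.08,211),(a[0],a[1],.023,211)],.65)
from h import *
C=CM("scene")["pose"][:3,3]
n=np.array([.707,-.707,0])
for u,v in((665,415),(680,235),(770,375),(540,150)):
    q=unproj([u*.64,v*.64],0)[0];d=q-C;s=(.66-C@n)/(d@n);print(u,v,np.round(C+s*d,3))
E
```

```text
(np.float64(0.5617416349648944), np.float64(0.20874809625449728), 0.08, np.float64(211.0))
t 1.4 tcp [0.1449 0.5046 0.4048] yaw 163.97 F [ 0.4 -0.3  0.1] open 0.0916 grip 0.0
[[[-0.603,-0.211,0.192],-0.145,0.65],[[-1.206,-0.423,0.367],-0.261,0.65],[[-1.206,-0.423,0.509],-0.261,0.65]]
665 415 [ 0.462 -0.472  0.376]
680 235 [ 0.618 -0.315  0.468]
770 375 [ 0.4   -0.533  0.613]
540 150 [ 2.641  1.708 -1.595]
```

```bash
python3 -m jog '[[[-0.6,-0.21,0.19],-0.145,0.65],[[-0.6,-0.21,0.19],-0.145,0.65],[[-0.6,-0.21,0.19],-0.145,0.65],[[-0.6,-0.21,0.19],-0.145,0.65],[[-0.6,-0.21,0.19],-0.145,0.65],[[-0.6,-0.21,0.19],-0.145,0.65]]' 20; python3 - <<'E'
from go import *
a=arc(HC["red"],.05,0,211,.08,1)[0]
rows([(a[0],a[1],.08,211),(a[0],a[1],.023,211)],.65)
E
```

```text
time: 2.15
tool_pos: [0.3537, 0.3565, 0.3281]
tool_rot: [-3.141, -0.001, -2.969]
contact_force: [0.0, 0.3, -0.1]
opening: 0.0365
grip_force: 0.0
t 2.15 tcp [0.3537 0.3565 0.3281] yaw -170.13 F [ 0.   0.3 -0.1] open 0.0365 grip 0.0
[[[-0.449,-0.453,0.175],-0.117,0.65],[[-0.449,-0.453,0.318],-0.117,0.65]]
```

```bash
python3 -m jog '[[[-0.449,-0.453,0.175],-0.117,0.65],[[-0.449,-0.453,0.175],-0.117,0.65],[[-0.449,-0.453,0.175],-0.117,0.65],[[-0.449,-0.453,0.175],-0.117,0.65],[[-0.449,-0.453,0.175],-0.117,0.65],[[-0.449,-0.453,0.175],-0.117,0.65]]'; python3 - <<'E'
from go import *
from h import *
a=arc(HC["red"],.05,0,211,.08,1)[0]
rows([(a[0],a[1],.023,211)],.65)
im=cams.read_camera("scene");t=cams.read_camera("top")
cv2.imwrite("pics/a1.png",np.hstack([cv2.resize(im[100:260,180:380],(500,400)),cv2.resize(t,(300,400))])[:,:,::-1])
E
```

```text
time: 2.9
tool_pos: [0.5611, 0.2108, 0.2584]
tool_rot: [3.141, -0.001, -2.599]
contact_force: [0.1, -0.3, 0.4]
opening: 0.032
grip_force: 0.0
t 2.9 tcp [0.5611 0.2108 0.2584] yaw -148.93 F [ 0.1 -0.3  0.4] open 0.032 grip 0.0
[[[0.001,-0.005,0.143],0.0,0.65]]
```

View pics/a1.png

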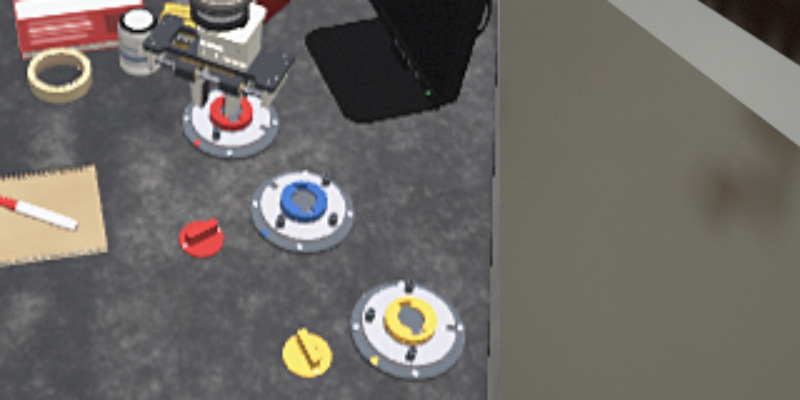

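The gripper is above the red head with its fingers at about (215,100) in the crop, and the top camera is still blocked. Next I'll check the projection and then descend.

```bash
python3 - <<'E'
from h import *
from go import arc,HC
f=lambda P:np.round((proj(P)-[180,100])*2.5)
print(f([[.561,.209,.08]]),f([[.5617,.2087,.035]]))
E
python3 -m jog '[[[0.001,-0.005,0.07],0.0,0.65],[[0.001,-0.005,0.143],0.0,0.65],[[0.001,-0.005,0.143],0.0,0.65],[[0.001,-0.005,0.143],0.0,1],[[0.001,-0.005,0.143],0.0,1],[[0.001,-0.005,0.143],0.0,1],[[0.001,-0.005,0.143],0.0,1]]' 15
```

```text
[[216. 107.]] [[216. 129.]]
time: 3.88
tool_pos: [0.5619, 0.2089, 0.2028]
tool_rot: [-3.141, 0.002, -2.598]
contact_force: [-1.3, 0.8, 6.4]
opening: 0.0115
grip_force: 15.0
```

```bash
python3 - <<'E'
from go import *
rows(arc(HC["red"],.05,211,99.3,.0245,11),1)
E
```

```text
t 3.88 tcp [0.5619 0.2089 0.2028] yaw -148.88 F [-1.3  0.8  6.4] open 0.0115 grip 15.0
[[[-0.002,0.022,0.001],0.057,1],[[-0.007,0.043,0.001],0.113,1],[[-0.017,0.063,0.001],0.17,1],[[-0.03,0.081,0.001],0.226,1],[[-0.046,0.097,0.001],0.283,1],[[-0.064,0.109,0.001],0.339,1],[[-0.084,0.118,0.001],0.396,1],[[-0.106,0.123,0.001],0.452,1],[[-0.128,0.125,0.001],0.508,1],[[-0.15,0.122,0.001],0.565,1],[[-0.171,0.116,0.001],0.621,1]]
```

```bash
python3 -m jog '[[[-0.002,0.022,-0.003],0.057,1],[[-0.007,0.043,-0.003],0.113,1],[[-0.017,0.063,-0.003],0.17,1],[[-0.03,0.081,-0.003],0.226,1],[[-0.046,0.097,-0.003],0.283,1],[[-0.064,0.109,-0.003],0.339,1],[[-0.084,0.118,-0.003],0.396,1],[[-0.106,0.123,-0.003],0.452,1],[[-0.128,0.125,-0.003],0.508,1],[[-0.15,0.122,-0.003],0.565,1],[[-0.171,0.116,-0.003],0.621,1],[[-0.171,0.116,-0.003],0.621,1]]'; python3 - <<'E'
from go import *
a=arc(HC["red"],.05,0,99.3,.0245,1)
rows(a,1)
E
```

```text
time: 5.38
tool_pos: [0.5973, 0.2827, 0.2029]
tool_rot: [3.14, 0.002, 1.733]
contact_force: [3.9, -5.0, -0.1]
opening: 0.011
grip_force: 15.0
t 5.38 tcp [0.5973 0.2827 0.2029] yaw 99.27 F [ 3.9 -5.  -0.1] open 0.011 grip 15.0
[[[0.003,-0.001,0.001],-0.0,1]]
```

```bash
python3 -m jog '[[[0.003,-0.001,-0.003],0,0.65],[[0.003,-0.001,-0.003],0,0.65],[[0.003,-0.001,-0.003],0,0.65],[[0.003,-0.001,-0.15],0,0.65],[[0.003,-0.001,-0.15],0,0.65]]'; python3 - <<'E'
from go import *
a=arc(HC["blue"],.05,0,194,.08,1)[0][:3]
rows([(*a,14),(a[0],a[1],.0245,14)],.65)
E
```

```text
time: 6.0
tool_pos: [0.5968, 0.2856, 0.2679]
tool_rot: [3.132, -0.002, 1.735]
contact_force: [-0.3, 0.5, 0.5]
opening: 0.0322
grip_force: 0.0
t 6.0 tcp [0.5968 0.2856 0.2679] yaw 99.38 F [-0.3  0.5  0.5] open 0.0322 grip 0.0
[[[-0.612,-0.237,0.025],0.474,0.65],[[-0.612,-0.237,0.164],0.474,0.65]]
```

```bash
python3 -m jog '[[[-0.3,-0.12,0],0.237,0.65],[[-0.612,-0.237,0.025],0.474,0.65],[[-0.612,-0.237,0.025],0.474,0.65],[[-0.612,-0.237,0.025],0.474,0.65],[[-0.612,-0.237,0.025],0.474,0.65],[[-0.612,-0.237,0.025],0.474,0.65],[[-0.612,-0.237,0.025],0.474,0.65],[[-0.612,-0.237,0.025],0.474,0.65],[[-0.612,-0.237,0.025],0.474,0.65],[[-0.612,-0.237,0.025],0.474,0.65],[[-0.612,-0.237,0.025],0.474,0.65]]'; python3 - <<'E'
from go import *
a=arc(HC["blue"],.05,0,194,.08,1)[0][:3]
rows([(a[0],a[1],.0245,14)],.65)
from fit import *
fr=np.mean([cams.read_camera("scene").astype(float) for _ in range(4)],0)
print(flange(fr,"red",YAW["red"],190,40)); print(flange(fr,"yellow",YAW["yellow"],-39,20))
E
```

```text
time: 7.38
tool_pos: [0.5418, 0.028, 0.2526]
tool_rot: [-3.141, 0.0, 0.247]
contact_force: [-0.7, -0.5, 0.9]
opening: 0.0322
grip_force: 0.0
t 7.38 tcp [0.5418 0.028  0.2526] yaw 14.15 F [-0.7 -0.5  0.9] open 0.0322 grip 0.0
[[[0.004,-0.001,0.125],0.001,0.65]]
(np.float64(160.5), np.float64(-28.8), np.float32(178.0))
(np.float64(-39.5), np.float64(128.5), np.float32(70.6))
```

```bash
python3 -m jog '[[[0.004,-0.001,0.06],0,0.65],[[0.004,-0.001,0.125],0,0.65],[[0.004,-0.001,0.125],0,0.65],[[0.004,-0.001,0.125],0,1],[[0.004,-0.001,0.125],0,1],[[0.004,-0.001,0.125],0,1],[[0.004,-0.001,0.125],0,1]]'; python3 - <<'E'
from go import *
rows(arc(HC["blue"],.05,194,274.6,.0245,8,-180),1)
E
```

```text
time: 8.45
tool_pos: [0.5437, 0.0285, 0.2037]
tool_rot: [3.141, -0.002, 0.245]
contact_force: [-0.4, -1.1, 5.4]
opening: 0.0113
grip_force: 15.0
t 8.45 tcp [0.5437 0.0285 0.2037] yaw 14.03 F [-0.4 -1.1  5.4] open 0.0113 grip 15.0
[[[0.001,0.021,0.003],-0.056,1],[[0.007,0.043,0.003],-0.112,1],[[0.016,0.062,0.003],-0.168,1],[[0.029,0.08,0.003],-0.224,1],[[0.044,0.096,0.003],-0.28,1],[[0.062,0.108,0.003],-0.336,1],[[0.082,0.117,0.003],-0.392,1],[[0.104,0.123,0.003],-0.448,1]]
```

```bash
python3 -m jog '[[[0.001,0.021,0],-0.056,1],[[0.007,0.043,0],-0.112,1],[[0.016,0.062,0],-0.168,1],[[0.029,0.08,0],-0.224,1],[[0.044,0.096,0],-0.28,1],[[0.062,0.108,0],-0.336,1],[[0.082,0.117,0],-0.392,1],[[0.104,0.123,0],-0.448,1],[[0.104,0.123,0],-0.448,1],[[0.104,0.123,0],-0.448,1]]'; python3 - <<'E'
from go import *
rows(arc(HC["blue"],.05,0,274.6,.0245,1,-180),1)
E
```

```text
time: 9.7
tool_pos: [0.5964, -0.0092, 0.2037]
tool_rot: [3.138, 0.001, 1.651]
contact_force: [2.9, -1.4, 4.8]
opening: 0.011
grip_force: 15.0
t 9.7 tcp [ 0.5964 -0.0092  0.2037] yaw 94.61 F [ 2.9 -1.4  4.8] open 0.011 grip 15.0
[[[0.0,-0.001,0.003],0.0,1]]
```

```bash
python3 -m jog '[[[0,0,0],0,0.65],[[0,0,0],0,0.65],[[0,0,0],0,0.65],[[0,0,-0.14],0,0.65],[[0,0,-0.14],0,0.65],[[0,0,-0.14],0,0.65]]'; python3 - <<'E'
from go import *
a=arc(HC["yellow"],.05,0,140.7,.08,1)[0][:3]
rows([(*a,140.7)],.65)
E
```

```text
time: 10.45
tool_pos: [0.5952, -0.0089, 0.2584]
tool_rot: [-3.141, -0.0, 1.652]
contact_force: [0.4, 0.7, -0.7]
opening: 0.0323
grip_force: 0.0
t 10.45 tcp [ 0.5952 -0.0089  0.2584] yaw 94.67 F [ 0.4  0.7 -0.7] open 0.0323 grip 0.0
[[[-0.351,-0.144,0.001],-0.256,0.65]]
```

```bash
python3 -m jog '[[[-0.351,-0.144,0],-0.256,0.65],[[-0.351,-0.144,0],-0.256,0.65],[[-0.351,-0.144,0],-0.256,0.65],[[-0.351,-0.144,0],-0.256,0.65],[[-0.351,-0.144,0],-0.256,0.65],[[-0.351,-0.144,0],-0.256,0.65],[[-0.351,-0.144,0],-0.256,0.65]]'; python3 - <<'E'
from go import *
a=arc(HC["yellow"],.05,0,140.7,.0255,1)[0][:3]
rows([(*a,140.7)],.65)
from fit import *
fr=np.mean([cams.read_camera("scene").astype(float) for _ in range(4)],0);np.save("f1.npy",fr)
print(flange(fr,"red",YAW["red"],190,30)); print(flange(fr,"blue",YAW["blue"],185,30))
cv2.imwrite("pics/b1.png",np.hstack([rect(fr.astype(np.uint8),HC[c],.02,.085,390) for c in("red","blue")])[:,:,::-1])
E
```

```text
time: 11.32
tool_pos: [0.5494, -0.1534, 0.2579]
tool_rot: [-3.141, -0.002, 2.455]
contact_force: [-0.4, 0.3, 0.1]
opening: 0.0322
grip_force: 0.0
t 11.32 tcp [ 0.5494 -0.1534  0.2579] yaw 140.67 F [-0.4  0.3  0.1] open 0.0322 grip 0.0
[[[0.001,-0.0,0.136],-0.0,0.65]]
(np.float64(188.5), np.float64(-0.8), np.float32(95.2))
(np.float64(185.0), np.float64(0.4), np.float32(76.5))
```

View pics/b1.png

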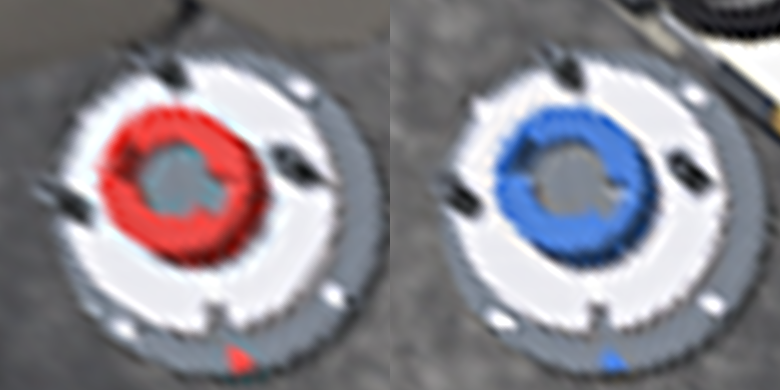

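Both the red and blue notches (at (215,315) and (598,312)) face their marks. Yellow is next.

```bash
python3 -m jog '[[[0,0,0.07],0,0.65],[[0,0,0.136],0,0.65],[[0,0,0.136],0,0.65],[[0,0,0.136],0,1],[[0,0,0.136],0,1],[[0,0,0.136],0,1],[[0,0,0.136],0,1]]'; python3 - <<'E'
from go import *
rows(arc(HC["yellow"],.05,140.7,60,.0255,8),1)
E
```

```text
time: 12.4
tool_pos: [0.55, -0.1537, 0.2053]
tool_rot: [3.141, 0.002, 2.456]
contact_force: [-1.4, 0.8, 5.9]
opening: 0.0108
grip_force: 15.0
t 12.4 tcp [ 0.55   -0.1537  0.2053] yaw 140.75 F [-1.4  0.8  5.9] open 0.0108 grip 15.0
[[[0.0,0.021,0.005],0.056,1],[[-0.006,0.042,0.005],0.112,1],[[-0.015,0.062,0.005],0.168,1],[[-0.028,0.08,0.005],0.224,1],[[-0.043,0.096,0.005],0.28,1],[[-0.061,0.108,0.005],0.337,1],[[-0.081,0.117,0.005],0.393,1],[[-0.103,0.123,0.005],0.449,1]]
```

```bash
python3 -m jog '[[[0,0.021,0],0.056,1],[[-0.006,0.042,0],0.112,1],[[-0.015,0.062,0],0.168,1],[[-0.028,0.08,0],0.224,1],[[-0.043,0.096,0],0.28,1],[[-0.061,0.108,0],0.337,1],[[-0.081,0.117,0],0.393,1],[[-0.103,0.123,0],0.449,1],[[-0.103,0.123,0],0.449,1],[[-0.103,0.123,0],0.449,0.65],[[-0.103,0.123,0],0.449,0.65],[[-0.103,0.123,-0.14],0.449,0.65]]'; python3 - <<'E'
from go import *
a=arc(HC["yellow"],.05,0,150,.08,1)
rows(a,.65)
E
```

```text
time: 13.9
tool_pos: [0.6112, -0.1409, 0.256]
tool_rot: [-3.13, 0.002, 1.046]
contact_force: [0.8, -1.4, -0.0]
opening: 0.0317
grip_force: 0.0
t 13.9 tcp [ 0.6112 -0.1409  0.256 ] yaw 59.94 F [ 0.8 -1.4 -0. ] open 0.0317 grip 0.0
[[[-0.125,-0.12,-0.005],-0.5,0.65]]
```

```bash
python3 -m jog '[[[0,0,-0.01],0,0.65],[[-0.125,-0.12,-0.01],-0.5,0.65],[[-0.125,-0.12,-0.01],-0.5,0.65],[[-0.125,-0.12,-0.01],-0.5,0.65],[[-0.125,-0.12,-0.01],-0.5,0.65],[[-0.125,-0.12,-0.01],-0.5,0.65],[[-0.125,-0.12,-0.01],-0.5,0.65],[[-0.125,-0.12,-0.01],-0.5,0.65],[[-0.125,-0.12,-0.01],-0.5,0.65],[[-0.125,-0.12,-0.01],-0.5,0.65],[[-0.125,-0.12,-0.01],-0.5,0.65],[[-0.125,-0.12,-0.01],-0.5,0.65]]'; python3 - <<'E'
from go import *
a=arc(HC["yellow"],.05,0,150,.0265,1)
rows(a,.65)
E
```

```text
time: 15.4
tool_pos: [0.5459, -0.1606, 0.2639]
tool_rot: [3.142, -0.001, 2.615]
contact_force: [0.2, -0.2, -0.3]
opening: 0.0319
grip_force: 0.0
t 15.4 tcp [ 0.5459 -0.1606  0.2639] yaw 149.85 F [ 0.2 -0.2 -0.3] open 0.0319 grip 0.0
[[[0.004,-0.0,0.148],-0.001,0.65]]
```

```bash
python3 -m jog '[[[0.004,0,0.07],0,0.65],[[0.004,0,0.148],0,0.65],[[0.004,0,0.148],0,0.65],[[0.004,0,0.148],0,1],[[0.004,0,0.148],0,1],[[0.004,0,0.148],0,1],[[0.004,0,0.148],0,1]]'; python3 - <<'E'
from go import *
rows(arc(HC["yellow"],.05,150,102,.0265,5),1)
E
```

```text
time: 16.27
tool_pos: [0.5451, -0.16, 0.2063]
tool_rot: [3.141, 0.002, 2.617]
contact_force: [0.4, 0.9, 7.7]
opening: 0.011
grip_force: 15.0
t 16.27 tcp [ 0.5451 -0.16    0.2063] yaw 149.93 F [0.4 0.9 7.7] open 0.011 grip 15.0
[[[-0.0,0.02,0.004],0.053,1],[[-0.006,0.04,0.004],0.106,1],[[-0.014,0.06,0.004],0.16,1],[[-0.026,0.077,0.004],0.213,1],[[-0.04,0.092,0.004],0.266,1]]
```

```bash
python3 -m jog '[[[0,0.02,0],0.053,1],[[-0.006,0.04,0],0.106,1],[[-0.014,0.06,0],0.16,1],[[-0.026,0.077,0],0.213,1],[[-0.04,0.092,0],0.266,1],[[-0.04,0.092,0],0.266,1],[[-0.04,0.092,0],0.266,1],[[-0.04,0.092,0],0.266,0.65],[[-0.04,0.092,0],0.266,0.65],[[-0.04,0.092,0],0.266,0.65],[[-0.04,0.092,-0.15],0.266,0.65],[[-0.04,0.092,-0.15],0.266,0.65]]'; python3 - <<'E'
from go import *
rows([(.36,.0,.14,90)],.65)
E
```

```text
time: 17.77
tool_pos: [0.5781, -0.1366, 0.2692]
tool_rot: [3.135, 0.004, 1.781]
contact_force: [0.5, -1.0, 0.1]
opening: 0.0322
grip_force: 0.0
t 17.77 tcp [ 0.5781 -0.1366  0.2692] yaw 102.07 F [ 0.5 -1.   0.1] open 0.0322 grip 0.0
[[[0.448,-0.462,-0.122],0.067,0.65]]
```

```bash
python3 - <<'E'
from go import *
rows([(.45,.24,.15,-4)],.65)
E
```

```text
t 17.77 tcp [ 0.5781 -0.1366  0.2692] yaw 102.07 F [ 0.5 -1.   0.1] open 0.0322 grip 0.0
[[[0.988,-0.116,-0.147],0.589,0.65]]
```

```bash
python3 -m jog '[[[0,0,-0.147],0.06,0.65],[[0.98,-0.116,-0.147],0.589,0.65],[[0.98,-0.116,-0.147],0.589,0.65],[[0.98,-0.116,-0.147],0.589,0.65],[[0.98,-0.116,-0.147],0.589,0.65],[[0.98,-0.116,-0.147],0.589,0.65],[[0.98,-0.116,-0.147],0.589,0.65],[[0.98,-0.116,-0.147],0.589,0.65],[[0.98,-0.116,-0.147],0.589,0.65],[[0.98,-0.116,-0.147],0.589,0.65],[[0.98,-0.116,-0.147],0.589,0.65],[[0.98,-0.116,-0.147],0.589,0.65]]'; python3 - <<'E'
from fit import *
fr=np.mean([cams.read_camera("scene").astype(float) for _ in range(6)],0);np.save("f2.npy",fr)
for c,n in(("red",190),("blue",185),("yellow",192)): print(c,flange(fr,c,YAW[c],n,20))
for c,col in(((.443,.069),"red"),((.454,-.151),"yellow")): print("cap",col,fitcap(fr,c,col))
print([(np.round(d["position"],3),round(d["confidence"],2)) for t in("cap_red","cap_yellow","cap_blue") for d in models.pinpoint(t,"scene")])
I=fr.astype(np.uint8)
cv2.imwrite("pics/c1.png",np.hstack([cv2.resize(I[110:270,200:400],(500,400)),rect(I,HC["yellow"],.02,.085,290).repeat(1,0) if 0 else cv2.resize(rect(I,HC["yellow"],.02,.085,300),(300,400))])[:,:,::-1])
E
```

```text
time: 19.27
tool_pos: [0.4495, 0.2375, 0.3233]
tool_rot: [3.141, 0.001, -0.068]
contact_force: [0.4, -0.5, 0.0]
opening: 0.0321
grip_force: 0.0
red (np.float64(188.5), np.float64(-0.8), np.float32(96.1))
blue (np.float64(185.0), np.float64(0.4), np.float32(74.4))
yellow (np.float64(191.0), np.float64(-1.0), np.float32(70.7))
cap red (array([0.4610321 , 0.03423839, 0.24730709]), np.float64(6.305555652827033))
cap yellow (array([ 0.45380215, -0.15117465,  1.40274614]), np.float64(7.347222491270983))
[(array([ 0.46 ,  0.033, -0.   ]), 0.78), (array([ 0.452, -0.151,  0.002]), 0.77)]
```

View pics/c1.png

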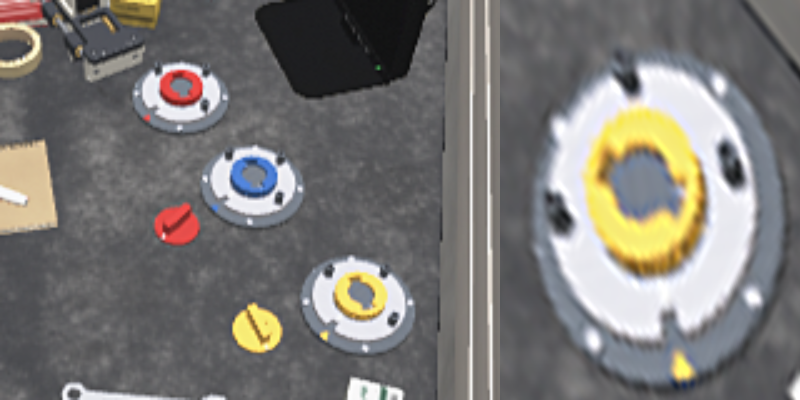

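All three notches sit on their marks. The red cap has been knocked to (.461,.034), its bar now at 14° (about (177,224) in the crop). I'll pick it there.

```bash
python3 - <<'E'
from go import *
rows([(.461,.0342,.07,14.2),(.461,.0342,.0235,14.2)],.65)
E
```

```text
t 19.73 tcp [0.4497 0.2375 0.3239] yaw -3.96 F [ 0.3 -0.6 -0.1] open 0.0322 grip 0.0
[[[0.063,0.505,0.19],-0.101,0.65],[[0.063,0.505,0.306],-0.101,0.65]]
```

```bash
python3 -m jog '[[[0.063,0.505,0.1],-0.101,0.65],[[0.063,0.505,0.15],-0.101,0.65],[[0.063,0.505,0.19],-0.101,0.65],[[0.063,0.505,0.19],-0.101,0.65],[[0.063,0.505,0.25],-0.101,0.65],[[0.063,0.505,0.306],-0.101,0.65],[[0.063,0.505,0.306],-0.101,0.65],[[0.063,0.505,0.306],-0.101,0.65]]'; python3 - <<'E'
from go import *
rows([(.461,.0342,.0235,14.2)],.65)
E
```

```text
time: 20.72
tool_pos: [0.4612, 0.0343, 0.2022]
tool_rot: [3.141, -0.001, 0.248]
contact_force: [0.9, 0.1, 0.1]
opening: 0.032
grip_force: 0.0
t 20.73 tcp [0.4612 0.0343 0.2022] yaw 14.22 F [0.9 0.1 0.1] open 0.032 grip 0.0
[[[-0.001,0.0,0.002],0.0,0.65]]
```

```bash
python3 -m jog '[[[0,0,0],0,1],[[0,0,0],0,1],[[0,0,0],0,1],[[0,0,0],0,1],[[0,0,-0.1],0,1],[[0,0,-0.19],0,1],[[0,0,-0.19],0,1]]' 45; python3 - <<'E'
from go import *
rows([(*HC["red"],.1,69.3)],1)
E
```

```text
time: 21.6
tool_pos: [0.4615, 0.0343, 0.2794]
tool_rot: [3.14, -0.005, 0.248]
contact_force: [0.1, -0.1, -1.9]
opening: 0.0115
grip_force: 45.0
t 21.6 tcp [0.4615 0.0343 0.2794] yaw 14.21 F [ 0.1 -0.1 -1.9] open 0.0115 grip 45.0
[[[0.47,-0.397,0.003],-0.306,1]]
```

```bash
python3 -m jog '[[[0.1,-0.08,-0.03],-0.06,1],[[0.47,-0.397,0],-0.306,1],[[0.47,-0.397,0],-0.306,1],[[0.47,-0.397,0],-0.306,1],[[0.47,-0.397,0],-0.306,1],[[0.47,-0.397,0],-0.306,1],[[0.47,-0.397,0.06],-0.306,1],[[0.47,-0.397,0.08],-0.306,1],[[0.47,-0.397,0.08],-0.306,1],[[0.47,-0.397,0.08],-0.306,1]]'; python3 - <<'E'
from go import *
rows([(*HC["red"],.069,69.3)],1)
from h import *
im=cams.read_camera("scene")
cv2.imwrite("pics/d1.png",cv2.resize(im[110:210,220:345],(750,600),interpolation=cv2.INTER_CUBIC)[:,:,::-1])
E
```

```text
time: 22.85
tool_pos: [0.6044, 0.2341, 0.2463]
tool_rot: [3.141, -0.001, 1.208]
contact_force: [-0.5, 0.1, -1.1]
opening: 0.0116
grip_force: 45.0
t 22.85 tcp [0.6044 0.2341 0.2463] yaw 69.22 F [-0.5  0.1 -1.1] open 0.0116 grip 45.0
[[[0.001,0.0,-0.002],-0.0,1]]
```

View pics/d1.png

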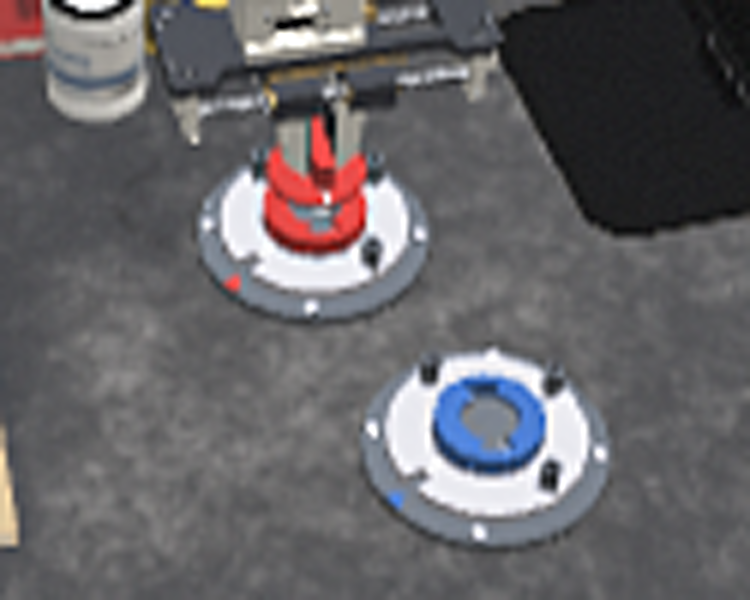

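The cap hangs centred over the red socket at (318,190) with its bar along the slot line. I'll lower it.

```bash
python3 -m jog '[[[0.001,0,0.01],0,1],[[0.001,0,0.02],0,1],[[0.001,0,0.028],0,1],[[0.001,0,0.035],0,1],[[0.001,0,0.04],0,1],[[0.001,0,0.04],0,1]]'; python3 -c "
from cell import observe as o
s=o();print(s['torque'])"
```

```text
time: 23.65
tool_pos: [0.6043, 0.2346, 0.2299]
tool_rot: [3.141, 0.0, 1.209]
contact_force: [-2.0, -1.8, 2.8]
opening: 0.0117
grip_force: 45.0
[-0.53909511  0.36391726 -0.0121155 ]
```

```bash
python3 -m jog '[[[0,0,0.008],0,1],[[0,0,0.016],0,1],[[0,0,0.019],0,1],[[0,0,0.021],0,1],[[0,0,0.021],0,1]]'
```

```text
time: 24.28
tool_pos: [0.6048, 0.2347, 0.2229]
tool_rot: [3.139, -0.002, 1.209]
contact_force: [-1.3, -2.9, 11.7]
opening: 0.0118
grip_force: 45.0
```

```bash
python3 -m jog '[[[0,0,0],0.055,1],[[0,0,0],0.11,1],[[0,0,0],0.165,1],[[0,0,0],0.22,1],[[0,0,0],0.275,1],[[0,0,0],0.32,1],[[0,0,0],0.34,1],[[0,0,0],0.345,1],[[0,0,0],0.345,1]]'; python3 -c "
from cell import observe as o
s=o();print(s['torque'])"
```

```text
time: 25.4
tool_pos: [0.6046, 0.2342, 0.223]
tool_rot: [3.14, -0.002, 0.127]
contact_force: [-3.1, -7.5, 13.8]
opening: 0.0118
grip_force: 45.6
[-1.1807741   0.67170026  0.76011525]
```

```bash
python3 -m jog '[[[0,0,0],0.015,1],[[0,0,0],0.025,1],[[0,0,0],0.025,1]]'; python3 -c "
from cell import observe as o
s=o();print(s['torque'])"
```

```text
time: 25.78
tool_pos: [0.6047, 0.2342, 0.2229]
tool_rot: [3.14, -0.002, 0.049]
contact_force: [-2.9, -6.8, 12.2]
opening: 0.0122
grip_force: 48.0
[-1.20673449  0.54904542  1.10090685]
```

```bash
python3 -m jog '[[[0,0,-0.004],-0.02,1],[[0,0,-0.004],-0.03,1],[[0,0,-0.004],-0.03,0.65],[[0,0,-0.004],-0.03,0.65],[[0,0,-0.004],-0.03,0.65],[[0,0,-0.004],-0.03,0.65],[[0,0,-0.1],-0.03,0.65],[[0,0,-0.2],-0.03,0.65],[[0,0,-0.2],-0.03,0.65]]'; python3 - <<'E'
from go import *
rows([(.45,.08,.13,80.4)],.65)
E
```

```text
time: 26.9
tool_pos: [0.6051, 0.2351, 0.305]
tool_rot: [-3.141, -0.007, 0.141]
contact_force: [0.4, -0.3, 0.4]
opening: 0.0322
grip_force: 0.0
t 26.9 tcp [0.6051 0.2351 0.305 ] yaw 8.09 F [ 0.4 -0.3  0.4] open 0.0322 grip 0.0
[[[-0.438,0.329,-0.007],-0.402,0.65]]
```

```bash
python3 - <<'E'
from go import *
rows([(.38,.2,.13,80.4)],.65)
E
```

```text
t 26.9 tcp [0.6051 0.2351 0.305 ] yaw 8.09 F [ 0.4 -0.3  0.4] open 0.0322 grip 0.0
[[[-0.569,0.008,-0.007],-0.402,0.65]]
```

```bash
python3 -m jog '[[[-0.569,0,0],-0.402,0.65],[[-0.569,0,0],-0.402,0.65],[[-0.569,0,0],-0.402,0.65],[[-0.569,0,0],-0.402,0.65],[[-0.569,0,0],-0.402,0.65],[[-0.569,0,0],-0.402,0.65],[[-0.569,0,0],-0.402,0.65],[[-0.569,0,0],-0.402,0.65]]'; python3 - <<'E'
from fit import *
fr=np.mean([cams.read_camera("scene").astype(float) for _ in range(6)],0);np.save("f3.npy",fr)
print("cap yellow",fitcap(fr,(.454,-.151),"yellow"))
print("cap red in",fitcap(fr,HC["red"],"red",.021))
for c,n in(("red",190),("blue",185),("yellow",192)): print(c,flange(fr,c,YAW[c],n,20))
print([(np.round(d["position"],3),round(d["confidence"],2)) for t in("cap_red","cap_yellow") for d in models.pinpoint(t,"scene")])
I=fr.astype(np.uint8)
cv2.imwrite("pics/e1.png",np.hstack([cv2.resize(I[110:270,200:400],(500,400)),cv2.resize(rect(I,HC["red"],.04,.085,300),(300,400))])[:,:,::-1])
from go import rows
rows([(.4538,-.1512,.07,80.4),(.4538,-.1512,.0235,80.4)],.65)
E
```

```text
time: 27.9
tool_pos: [0.3787, 0.2027, 0.3006]
tool_rot: [-3.141, 0.0, 1.403]
contact_force: [-0.3, 0.2, 0.5]
opening: 0.0323
grip_force: 0.0
cap yellow (array([ 0.45380215, -0.15117465,  1.40274614]), np.float64(7.347222491270983))
cap red in (array([0.59797495, 0.22569586, 3.5196519 ]), np.float64(31.35570968285112))
red (np.float64(188.5), np.float64(-0.8), np.float32(96.1))
blue (np.float64(185.0), np.float64(0.4), np.float32(74.1))
yellow (np.float64(191.0), np.float64(-1.0), np.float32(70.2))
[(array([0.603, 0.236, 0.022]), 0.62), (array([ 0.453, -0.152, -0.001]), 0.68)]
t 28.3 tcp [0.379  0.2027 0.3011] yaw 80.41 F [ 1.   0.2 -1.1] open 0.0323 grip 0.0
[[[-0.841,0.332,0.133],0.0,0.65],[[-0.841,0.332,0.249],0.0,0.65]]
```

View pics/e1.png

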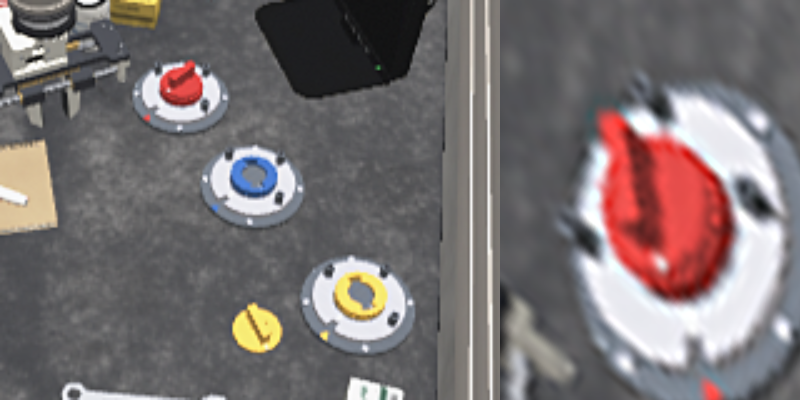

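The red cap appears seated (bar at about (640,190) in the rectified tile). I'll check its bar angle with a model that includes the socket.

```bash
cat >> fit.py <<'E'
def fitin(im,col,z0=.021):
    c=HC[col];b=bx(c);m=sat(im,col)[b[1]:b[1]+b[3],b[0]:b[0]+b[2]];m=cv2.morphologyEx((m>.5).astype(np.uint8),cv2.MORPH_CLOSE,np.ones((3,3),np.uint8))
    n,l,st,ce=cv2.connectedComponentsWithStats(m);k=1+np.argmax(st[1:,4]);m=(l==k).astype(float)
    sk=(np.vstack([circ(*c,.032,.020),circ(*c,.032,.035)]),1)
    f=lambda p:((fill(cap(p[:3],p[3])+[sk],b)-m)**2).sum()
    r=best(f,[[c[0],c[1],t,z0] for t in np.arange(0,3.1,.4)],[.004,.004,.2,.003]);return np.round(r.x,4),np.degrees(r.x[2]),r.fun
E
python3 - <<'E'
from fit import *
print(fitin(np.load("f3.npy"),"red"))
E
```

```text
(array([0.6018, 0.2297, 0.3228, 0.0235]), np.float64(18.49268022220256), np.float64(6.260802564395165))
```

```bash
python3 -m jog '[[[-0.4,0.16,0],0,0.65],[[-0.841,0.332,0.1],0,0.65],[[-0.841,0.332,0.133],0,0.65],[[-0.841,0.332,0.133],0,0.65],[[-0.841,0.332,0.133],0,0.65],[[-0.841,0.332,0.133],0,0.65],[[-0.841,0.332,0.133],0,0.65],[[-0.841,0.332,0.133],0,0.65],[[-0.841,0.332,0.133],0,0.65]]'; python3 - <<'E'
from go import *
rows([(.4538,-.1512,.0235,80.4)],.65)
E
```

```text
time: 29.42
tool_pos: [0.4539, -0.1498, 0.2481]
tool_rot: [-3.141, -0.0, 1.406]
contact_force: [-0.2, -0.6, 0.9]
opening: 0.0322
grip_force: 0.0
t 29.43 tcp [ 0.4539 -0.1498  0.2481] yaw 80.53 F [-0.2 -0.6  0.9] open 0.0322 grip 0.0
[[[-0.003,0.0,0.117],0.001,0.65]]
```

```bash
cat >> fit.py <<'E'
def yawin(im,col,z0=.021):
    c=HC[col];b=bx(c);m=sat(im,col)[b[1]:b[1]+b[3],b[0]:b[0]+b[2]];m=cv2.morphologyEx((m>.5).astype(np.uint8),cv2.MORPH_CLOSE,np.ones((3,3),np.uint8))
    n,l,st,ce=cv2.connectedComponentsWithStats(m);k=1+np.argmax(st[1:,4]);m=(l==k).astype(float)
    sk=(np.vstack([circ(*c,.032,.020),circ(*c,.032,.035)]),1)
    ds=np.arange(-30,91,3);e=[((fill(cap([*c,np.radians(d)],z0)+[sk],b)-m)**2).sum() for d in ds]
    return dict(zip(ds.tolist(),np.round(e,1).tolist()))
E
python3 - <<'E'
from fit import *
print(yawin(np.load("f3.npy"),"red"))
E
python3 -m jog '[[[-0.003,0,0.06],0,0.65],[[-0.003,0,0.117],0,0.65],[[-0.003,0,0.117],0,0.65],[[-0.003,0,0.117],0,1],[[-0.003,0,0.117],0,1],[[-0.003,0,0.117],0,1],[[-0.003,0,0.117],0,1],[[-0.003,0,0.02],0,1],[[-0.003,0,-0.08],0,1],[[-0.003,0,-0.08],0,1]]' 45; python3 - <<'E'
from go import *
rows([(*HC["yellow"],.09,72)],1)
E
```

```text
{-30: 23.2, -27: 21.9, -24: 20.7, -21: 19.5, -18: 18.3, -15: 16.6, -12: 16.1, -9: 15.2, -6: 14.3, -3: 13.8, 0: 13.2, 3: 12.6, 6: 11.7, 9: 11.2, 12: 10.8, 15: 11.4, 18: 12.0, 21: 12.3, 24: 14.0, 27: 15.1, 30: 17.8, 33: 18.7, 36: 20.0, 39: 21.8, 42: 23.7, 45: 24.5, 48: 25.9, 51: 27.6, 54: 28.6, 57: 29.2, 60: 29.6, 63: 31.0, 66: 32.1, 69: 31.8, 72: 32.5, 75: 32.5, 78: 32.7, 81: 32.9, 84: 33.2, 87: 33.8, 90: 33.6}
time: 30.68
tool_pos: [0.4545, -0.1526, 0.2824]
tool_rot: [3.136, 0.002, 1.404]
contact_force: [0.3, 0.0, -2.8]
opening: 0.0118
grip_force: 45.0
t 30.68 tcp [ 0.4545 -0.1526  0.2824] yaw 80.44 F [ 0.3  0.  -2.8] open 0.0118 grip 45.0
[[[-0.025,0.342,0.036],0.047,1]]
```

The red bar is at about 12°, consistent with the stop at about 9°. The yellow cap is held, so I'll move it over its socket.

```bash
python3 -m jog '[[[-0.025,0.342,0],0.047,1],[[-0.025,0.342,0],0.047,1],[[-0.025,0.342,0],0.047,1],[[-0.025,0.342,0.036],0.047,1],[[-0.025,0.342,0.08],0.047,1],[[-0.025,0.342,0.088],0.047,1],[[-0.025,0.342,0.088],0.047,1],[[-0.025,0.342,0.088],0.047,1]]'; python3 - <<'E'
from go import *
rows([(*HC["yellow"],.05,72)],1)
from h import *
im=cams.read_camera("scene")
cv2.imwrite("pics/f1.png",cv2.resize(im[180:280,280:405],(750,600),interpolation=cv2.INTER_CUBIC)[:,:,::-1])
E
```

```text
time: 31.68
tool_pos: [0.5872, -0.1849, 0.2454]
tool_rot: [3.14, 0.0, 1.256]
contact_force: [-0.0, 0.7, -1.7]
opening: 0.0116
grip_force: 45.0
t 31.68 tcp [ 0.5872 -0.1849  0.2454] yaw 71.98 F [-0.   0.7 -1.7] open 0.0116 grip 45.0
[[[0.0,0.002,0.043],-0.0,1]]
```

View pics/f1.png

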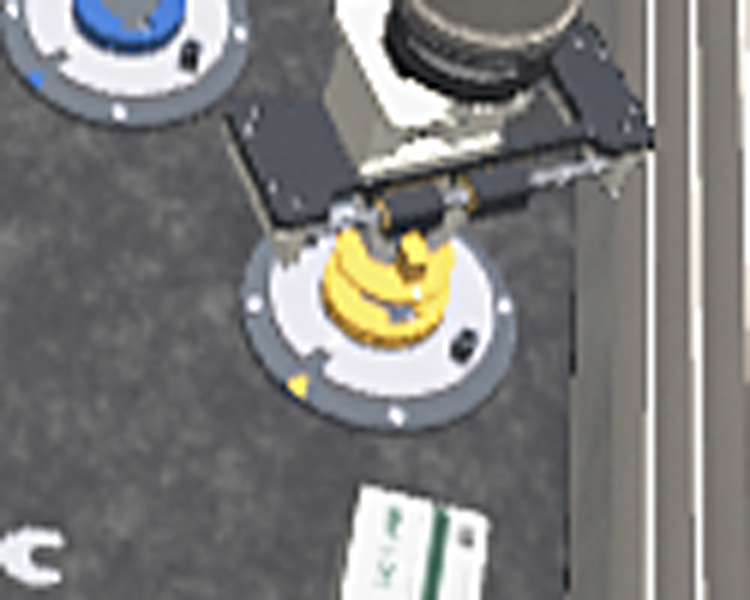

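The cap hangs over the yellow socket at (390,285), with the gripper end at (650,140) clear of the wall. The twist won't extend it noticeably further, so I'll lower it.

```bash
python3 -m jog '[[[0,0.001,0.01],0,1],[[0,0.001,0.02],0,1],[[0,0.001,0.028],0,1],[[0,0.001,0.035],0,1],[[0,0.001,0.04],0,1],[[0,0.001,0.04],0,1]]'; python3 -c "
from cell import observe as o
s=o();print(s['torque'])"
```

```text
time: 32.48
tool_pos: [0.5877, -0.1852, 0.2286]
tool_rot: [3.141, 0.0, 1.256]
contact_force: [0.4, -2.9, -2.6]
opening: 0.0118
grip_force: 45.0
[-0.69721283 -0.15388424 -0.04448903]
```

```bash
python3 -m jog '[[[0,0,0.008],0,1],[[0,0,0.016],0,1],[[0,0,0.019],0,1],[[0,0,0.021],0,1],[[0,0,0.021],0,1]]'
```

```text
time: 33.1
tool_pos: [0.5878, -0.1848, 0.2229]
tool_rot: [3.139, -0.0, 1.257]
contact_force: [-4.6, 0.6, 16.8]
opening: 0.0112
grip_force: 45.0
```

```bash
python3 -m jog '[[[0,0,0],0.055,1],[[0,0,0],0.11,1],[[0,0,0],0.165,1],[[0,0,0],0.22,1],[[0,0,0],0.275,1],[[0,0,0],0.32,1],[[0,0,0],0.34,1],[[0,0,0],0.352,1],[[0,0,0],0.352,1]]'; python3 -c "
from cell import observe as o
s=o();print(s['torque'])"
```

```text
time: 34.22
tool_pos: [0.5885, -0.1846, 0.2229]
tool_rot: [3.139, -0.004, 0.153]
contact_force: [-0.4, 1.0, 14.8]
opening: 0.0122
grip_force: 46.5
[0.04263801 0.28744452 0.95408786]
```

```bash
python3 -m jog '[[[0,0,-0.004],-0.014,1],[[0,0,-0.004],-0.018,1],[[0,0,-0.004],-0.018,0.65],[[0,0,-0.004],-0.018,0.65],[[0,0,-0.004],-0.018,0.65],[[0,0,-0.004],-0.018,0.65],[[0,0,-0.1],-0.018,0.65],[[0,0,-0.2],-0.018,0.65],[[0,0,-0.2],-0.018,0.65]]'; python3 - <<'E'
from go import *
rows([(.38,.2,.15,80.4)],.65)
E
```

```text
time: 35.35
tool_pos: [0.5883, -0.1852, 0.3038]
tool_rot: [3.138, -0.006, 0.207]
contact_force: [0.0, -0.5, 0.5]
opening: 0.0318
grip_force: 0.0
t 35.35 tcp [ 0.5883 -0.1852  0.3038] yaw 11.86 F [ 0.  -0.5  0.5] open 0.0318 grip 0.0
[[[-0.312,-1.05,-0.06],-0.381,0.65]]
```

```bash
python3 -m jog '[[[-0.31,-1,-0.06],-0.38,0.65],[[-0.31,-1,-0.06],-0.38,0.65],[[-0.31,-1,-0.06],-0.38,0.65],[[-0.31,-1,-0.06],-0.38,0.65],[[-0.31,-1,-0.06],-0.38,0.65],[[-0.31,-1,-0.06],-0.38,0.65],[[-0.31,-1,-0.06],-0.38,0.65],[[-0.31,-1,-0.06],-0.38,0.65],[[-0.31,-1,-0.06],-0.38,0.65],[[-0.31,-1,-0.06],-0.38,0.65]]'; python3 - <<'E'
from fit import *
fr=np.mean([cams.read_camera("scene").astype(float) for _ in range(6)],0);np.save("f4.npy",fr)
for c in("red","yellow"):
    e=yawin(fr,c);k=sorted(e,key=e.get)[:4];print(c,k,[e[i] for i in k],fitin(fr,c))
for c,n in(("red",190),("blue",185),("yellow",192)): print(c,flange(fr,c,YAW[c],n,20))
print([(t,np.round(d["position"],3),round(d["confidence"],2)) for t in("cap_red","cap_yellow","cap_blue") for d in models.pinpoint(t,"scene")])
I=fr.astype(np.uint8)
cv2.imwrite("pics/g1.png",np.vstack([np.hstack([rect(I,HC[c],.04,.085,266) for c in HC]),cv2.resize(I[60:300,140:440],(798,600))[:334]])[:,:,::-1])
E
```

```text
time: 36.6
tool_pos: [0.3845, 0.1801, 0.324]
tool_rot: [-3.141, 0.0, 1.399]
contact_force: [-0.1, 0.1, 0.1]
opening: 0.0317
grip_force: 0.0
red [12, 9, 15, 6] [10.8, 11.2, 11.4, 11.7] (array([0.6018, 0.2297, 0.3228, 0.0235]), np.float64(18.49268022220256), np.float64(6.260802564395165))
yellow [6, 3, 0, 9] [10.5, 10.6, 10.7, 10.8] (array([ 0.5886, -0.1856,  0.1967,  0.0192]), np.float64(11.272601430771992), np.float64(9.35416667753211))
red (np.float64(188.5), np.float64(-0.8), np.float32(96.8))
blue (np.float64(185.0), np.float64(0.4), np.float32(74.9))
yellow (np.float64(191.0), np.float64(-1.0), np.float32(73.8))
[('cap_red', array([0.603, 0.233, 0.022]), 0.62), ('cap_yellow', array([ 0.585, -0.186,  0.024]), 0.51), ('cap_yellow', array([0.593, 0.039, 0.002]), 0.5)]
```

View pics/g1.png

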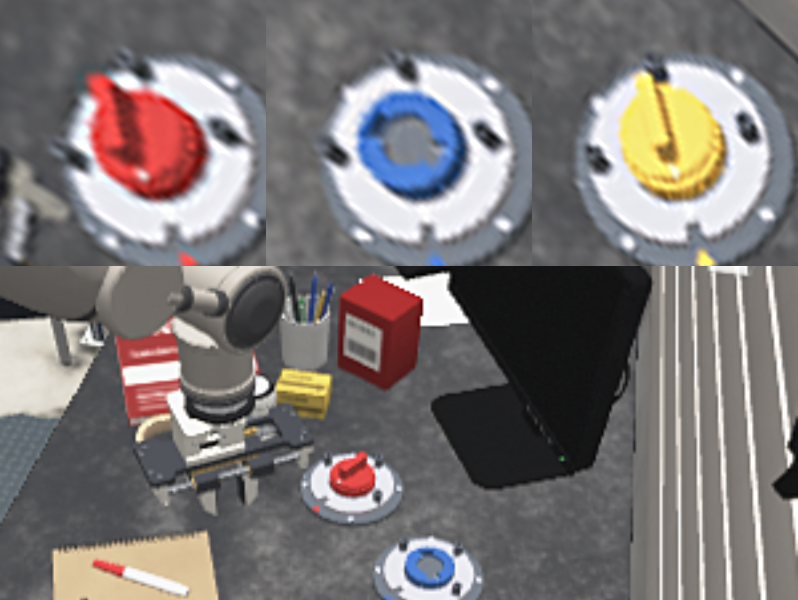

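All notches are on their marks and both caps look seated. The red bar seems slightly more tilted than expected, so I'll overlay models to decide.

```bash
python3 - <<'E'
from fit import *
fr=np.load("f4.npy");o=[]
for col,c0 in(("red",HC["red"]),("yellow",HC["yellow"])):
  for d in(YAW[col],YAW[col]+10):
    uv=proj([*c0,.04])[0];K=16;x0,y0=int(uv[0])-12,int(uv[1])-9
    I=cv2.resize(fr[y0:y0+18,x0:x0+25].astype(np.uint8),None,fx=K,fy=K,interpolation=cv2.INTER_CUBIC)
    t=np.radians(d);R=np.array([[np.cos(t),-np.sin(t)],[np.sin(t),np.cos(t)]])
    b=np.array([[-.023,-.006],[.023,-.006],[.023,.006],[-.023,.006]])@R.T+c0
    for z,k in((.041,(0,0,255)),(.065,(0,255,0))):
        q=(proj(np.c_[b,np.full(4,z)])-[x0,y0]+.5)*K
        cv2.polylines(I,[q.astype(np.int32)],True,k,1)
    q=(proj(circ(*c0,.03,.041))-[x0,y0]+.5)*K;cv2.polylines(I,[q.astype(np.int32)],True,(255,255,255),1)
    o.append(I)
cv2.imwrite("pics/o1.png",np.vstack([np.hstack(o[:2]),np.hstack(o[2:])])[:,:,::-1])
E
```

```text
(no output)
```

View pics/o1.png

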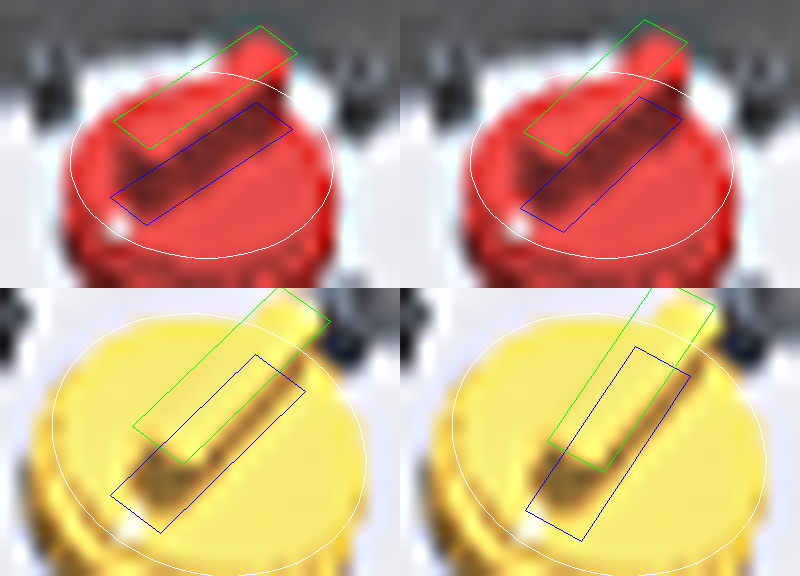

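With the overlay at the stop angle (left panels), the bar's shading edges match the model outlines. Red's lower edge runs (165,210)–(290,130) and yellow's runs (195,475)–(300,370). The +10° models (right panels) don't match, so both caps are at their stops.

```bash
python3 -c "
from cell import robot
print(robot.hand_in())"
```

```text
the job is handed in; nothing more can be done
None
```

The job is handed in: all three flange notches are on their marks to within about 1°, the red and yellow caps are seated and twisted to the stop, and no blue cap was found on the counter; the bystanders were left alone.

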